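# Molars back into their colour-matched holders

## Task

Tidy the play shelf: stand each of the four painted wooden molars upright on its roots inside the pine holder of its own colour, in line with the holder and right down on its floor. Leave the piggy bank and the telephone handset where they are.

Things in the scene. Friction and masses are not known exactly. Their poses are not given: they have to be found in the camera images.
- molar_blue_mid (a point): Centre (half-way up) of the loose chunky wooden molar painted blue: 50 mm long (its x), 30 mm thick (its y), 60 mm tall (its z, up), about 60 g. It starts standing on its two flat-ended roots, this point 30 mm above the shelf. The crown (upper 36 mm) has two flat vertical sides 30 mm apart across y, from 26 to 54 mm above its underside, best gripped there; the two roots fill the lower 26 mm. A small smiling face is painted on both sides; both ways round are alike.
- molar_green_mid (a point): Centre (half-way up) of the loose chunky wooden molar painted green: 50 mm long (its x), 30 mm thick (its y), 60 mm tall (its z, up), about 60 g. It starts standing on its two flat-ended roots, this point 30 mm above the shelf. The crown (upper 36 mm) has two flat vertical sides 30 mm apart across y, from 26 to 54 mm above its underside, best gripped there; the two roots fill the lower 26 mm. A small smiling face is painted on both sides; both ways round are alike.
- molar_yellow_mid (a point): Centre (half-way up) of the loose chunky wooden molar painted yellow: 50 mm long (its x), 30 mm thick (its y), 60 mm tall (its z, up), about 60 g. It starts standing on its two flat-ended roots, this point 30 mm above the shelf. The crown (upper 36 mm) has two flat vertical sides 30 mm apart across y, from 26 to 54 mm above its underside, best gripped there; the two roots fill the lower 26 mm. A small smiling face is painted on both sides; both ways round are alike.
- molar_purple_mid (a point): Centre (half-way up) of the loose chunky wooden molar painted purple: 50 mm long (its x), 30 mm thick (its y), 60 mm tall (its z, up), about 60 g. It starts standing on its two flat-ended roots, this point 30 mm above the shelf. The crown (upper 36 mm) has two flat vertical sides 30 mm apart across y, from 26 to 54 mm above its underside, best gripped there; the two roots fill the lower 26 mm. A small smiling face is painted on both sides; both ways round are alike.
- holder_blue: Low pine holder for the blue molar, with a blue floor and blue strips on its two end walls; fixed to the shelf. Outside 88 mm (its x) by 67 mm (its y), 22 mm high; its open-topped recess is 68 mm (x) by 47 mm (y), with a floor 8 mm above the shelf and walls 14 mm higher. Origin: centre of its underside, on the shelf; z up. A molar standing in it lies with its x along the holder's x, either way round, its centre 38 mm above the shelf.
- holder_green: Low pine holder for the green molar, with a green floor and green strips on its two end walls; fixed to the shelf. Outside 88 mm (its x) by 67 mm (its y), 22 mm high; its open-topped recess is 68 mm (x) by 47 mm (y), with a floor 8 mm above the shelf and walls 14 mm higher. Origin: centre of its underside, on the shelf; z up. A molar standing in it lies with its x along the holder's x, either way round, its centre 38 mm above the shelf.
- holder_yellow: Low pine holder for the yellow molar, with a yellow floor and yellow strips on its two end walls; fixed to the shelf. Outside 88 mm (its x) by 67 mm (its y), 22 mm high; its open-topped recess is 68 mm (x) by 47 mm (y), with a floor 8 mm above the shelf and walls 14 mm higher. Origin: centre of its underside, on the shelf; z up. A molar standing in it lies with its x along the holder's x, either way round, its centre 38 mm above the shelf.
- holder_purple: Low pine holder for the purple molar, with a purple floor and purple strips on its two end walls; fixed to the shelf. Outside 88 mm (its x) by 67 mm (its y), 22 mm high; its open-topped recess is 68 mm (x) by 47 mm (y), with a floor 8 mm above the shelf and walls 14 mm higher. Origin: centre of its underside, on the shelf; z up. A molar standing in it lies with its x along the holder's x, either way round, its centre 38 mm above the shelf.
- piggy_bank: Bystander: loose cream ceramic piggy bank, about 125 mm long (x, snout to -x), 82 mm wide, 104 mm tall to the ears. Origin: on the shelf under its middle. Leave it alone.
- telephone_handset: Bystander: loose red plastic toy telephone handset lying on its two round cups, 206 mm long (x), 58 mm wide, 53 mm tall. Origin: on the shelf under its middle. Leave it alone.
There are look-alikes about, which are no part of the job. There is more than one size of the part that bears molar_purple_mid; the job needs the middle-sized.

How it is judged:
At the end, for the whole second after the job is handed in: Every molar stands at rest in the holder of its own colour: centre within 14 mm of the holder's centre seen from above, 34 to 42 mm above the holder's underside (on the recess floor), upright within 0.12 rad (crown up), its long side within 0.35 rad of the holder's long side (either way round) (horizontal distance between molar_blue_mid and holder_blue below 0.014 m and z of molar_blue_mid in the frame of holder_blue between 0.034 and 0.042 m and angle between each of molar_blue_mid, molar_green_mid, molar_yellow_mid, molar_purple_mid's own z axis and vertical below 0.12 rad and angle between the x axis of molar_blue_mid and the x axis of holder_blue, either way round below 0.35 rad and linear speed of each of molar_blue, molar_green, molar_yellow, molar_purple below 0.02 m/s and horizontal distance between molar_green_mid and holder_green below 0.014 m and z of molar_green_mid in the frame of holder_green between 0.034 and 0.042 m and angle between the x axis of molar_green_mid and the x axis of holder_green, either way round below 0.35 rad and horizontal distance between molar_yellow_mid and holder_yellow below 0.014 m and z of molar_yellow_mid in the frame of holder_yellow between 0.034 and 0.042 m and angle between the x axis of molar_yellow_mid and the x axis of holder_yellow, either way round below 0.35 rad and horizontal distance between molar_purple_mid and holder_purple below 0.014 m and z of molar_purple_mid in the frame of holder_purple between 0.034 and 0.042 m and angle between the x axis of molar_purple_mid and the x axis of holder_purple, either way round below 0.35 rad); the robot touches nothing.
It fails at once if the piggy bank is moved by more than 20 mm (distance of piggy_bank from where it was at the start of the episode above 0.02 m).
It fails at once if the telephone handset is moved by more than 20 mm (distance of telephone_handset from where it was at the start of the episode above 0.02 m).
It also fails if it takes over 99 s, if anything falls off the work surface, if the arm or the gripper's body presses on something with over 40 N, if the wrist force passes 120 N, or if a joint passes its speed limit or range.

## Robot

A 6-joint arm with a two-finger parallel gripper is mounted at the origin on the work surface. World frame = base frame: x ahead of the robot, y to its left, z up, the work surface at z = 0. Lengths are in m, angles in rad, forces in N, time in s.
With the tool pointing down it reaches from about 0.325 to 0.9 m from the base axis. Payload 3.5 kg.
Tool frame: the origin (TCP) lies midway between the tips of the shut fingers; the grasp point (between the pads) lies 19 mm behind it; z points along the fingers, y is the line along which they close (so a half turn about z gives the same grasp; the last joint's range is limited). The gripper opens to 85 mm and grips with 20 to 120 N. Pads are 22 mm wide; open, the fingers measure 114 mm over their backs; the gripper's body (76 mm by 85 mm) begins 54 mm behind the grasp point. The pads swing forward as they close: fully open they stand 13 mm farther back than shut.
Start: joints at [-1.386, 0.276, -0.026, 1.268, 0, 1.467], TCP at [0.177, -0.599, 0.231] pointing down, gripper open.
Joint ranges: [-3.12, 3.12], [-0.85, 1.88], [-1.08, 1.24], [-1.95, 2.15], [-1.57, 1.53], [-3.14, 3.14]. Speed limits (rad/s): [2.57, 2.57, 3.14, 3.14, 3.14, 3.14].

## Interface

Orientations are given as a rotation vector (axis times angle).
In Python, from rig import get_obs, get_image, close_job gives the robot as it stands. The module is installed in compiled form; this text tells all that it offers.
- The arm moves only by the tool drive_tool, never from a script. Its argument "rows" is a list of rows, each a list of 5 numbers: the shift along the tool's x, y, z in cm, then the turn about the tool's z in degrees, then the finger opening in cm, from 0 to 8.54. A call has 1 to 8 rows; each row is the pose to reach, as a shift and turn from the pose commanded when the call began, along the tool's axes at that moment; what a row does not reach only later rows make up. A row lasts 1/12 s, in which the tool goes at most 41.7 mm and 7.16 degrees, less where a joint would pass 70% of its speed; a pose out of reach is approached as far as the arm can. A call with a gripper value outside its range is refused whole. The fingers move at their own pace and stop on an object; "grip_force" is the grip in N (left out, the last holds). Time passes only in rows, so rows that repeat a pose let the fingers close. It gives the time, the measured TCP pose, the force, the opening and the grip force at its end, in the units of the state.
- get_obs(): the state, without advancing time (a new reading comes with each control period).
- get_image(name): name is "side" or "top" or "wrist"; returns a dict with "frame" (420x560x3 uint8, blue, green, red), "depth" (420x560 float32, m along the optical axis (not along the pixel's ray), 0 where there is no reading), "fov_y" (degrees; the focal length in pixels is half the picture's height over the tangent of half this angle, whatever the lens; pixels are square), "cx", "cy" (the principal point, pixels), "k1" (the pictures are not rectified: a ray, as slopes to the right and down, at radius r is drawn at 1 + k1 r^2 times it, then the intrinsics apply), "rvec" (rotation vector, rad) and "tvec" (3), from world to camera coordinates, as OpenCV has them; the wrist camera has in their place "tool_from_camera" (4x4, takes a point from camera to tool coordinates, whose origin is the TCP and whose axes are the flange's). Camera axes: x right, y down, z forward; pixel columns grow to the right and rows downward; lengths in m; the calibration is good to about 2 mm. A picture is of the moment at which its call begins: read the wrist's pose just before it.
- close_job(): hands the job in; it is judged then, once.
The state is a dict: "t": time; "joint_positions": joint angles; "qvel": joint speeds; "effort": joint torques, N m; "eef_pos": TCP position; "tool_rot": TCP orientation; "contact_force": force on the tool from outside, world axes, zero at the start; "ft_torque": the same for the moment, N m; "finger_gap": finger opening in m; "grip_force": force on a finger pad.
Only numpy, scipy, OpenCV 4.12 (cv2) and the standard library are available. Lean on these libraries where they do the work, as an engineer would, in place of code of your own. Each camera call takes 0.05 s, during which the arm holds its last target. There are 200 camera calls.

## Working session

There is one attempt and no reset: what is moved stays moved. The work goes in short steps, Python scripts to look and compute and a tool call to move; the robot and the scene stay as the last step left them, time stands still between calls to the robot, and variables do not carry over. Pictures are saved under pics/ and viewed, at most 14 in all, crops included, and the job is handed in when it is done.

Besides the shell and the picture viewer there is one more tool, called after "Request:" as a command line: name --pt "numbers of a row" for each row, then --argument value for the rest. drive_tool: Moves the arm, as the interface text tells. Its arguments: {"type":"object","properties":{"rows":{"type":"array","items":{"type":"array","items":{"type":"number"}}},"grip_force":{"type":"number"}},"required":["rows"]}

```bash
mkdir -p pics
cat > h.py <<'E'
import numpy as np, cv2
from rig import get_obs,get_image
from scipy.spatial.transform import Rotation as R
def cam(im,obs=None):
    f=210/np.tan(np.radians(im["fov_y"])/2)
    K=np.array([[f,0,im["cx"]],[0,f,im["cy"]],[0,0,1.]])
    D=np.array([im["k1"],0,0,0,0.])
    if "rvec" in im:
        Rm=cv2.Rodrigues(np.array(im["rvec"],float))[0]; t=np.array(im["tvec"],float).ravel()
        return K,D,Rm.T,-Rm.T@t
    T=np.array(im["tool_from_camera"]); Rt=R.from_rotvec(obs["tool_rot"]).as_matrix()
    return K,D,Rt@T[:3,:3],Rt@T[:3,3]+np.array(obs["eef_pos"])
def rays(px,c):
    K,D,Rw,o=c
    u=cv2.undistortPoints(np.array(px,float).reshape(-1,1,2),K,D).reshape(-1,2)
    return np.c_[u,np.ones(len(u))]@Rw.T,o
def onplane(px,c,z):
    d,o=rays(px,c); return o+d*((z-o[2])/d[:,2])[:,None]
def cloud(im,c):
    dep=im["depth"]; v,u=np.mgrid[:420,:560]
    d,o=rays(np.c_[u.ravel(),v.ravel()],c)
    P=o+d*dep.reshape(-1,1); P[dep.ravel()==0]=np.nan
    return P.reshape(420,560,3)
E
python3 - <<'E'
from h import *
for n in("top","side"):
    im=get_image(n); cv2.imwrite(f"pics/{n}0.png",im["frame"]); np.save(n,im,allow_pickle=True)
    print(n,cam(im)[3],im["fov_y"],im["k1"],im["rvec"])
o=get_obs();print(o)
E
```

```text
top [0.33300607 0.00881112 0.9714272 ] 55.05846780208421 -0.0018010943800391122 [ 1.98851313 -2.23412123  0.22652869]
side [ 0.28338738 -0.87625381  0.97952874] 49.93659842316744 -0.013741340206029382 [ 2.33731791 -0.33080868  0.12510694]
{'t': 0.1, 'joint_positions': array([-1.38639066e+00,  2.77044643e-01, -2.77644095e-02,  1.26799440e+00,
        1.82548657e-05,  1.46739264e+00]), 'qvel': array([-6.57317753e-05, -2.17183515e-03,  2.56602311e-03,  5.54814733e-04,
       -1.03062756e-03,  1.10263938e-03]), 'effort': array([ 5.81105232e-04, -4.46710074e+01,  2.96127838e+01,  8.52782774e-03,
       -4.74227829e-05,  3.08490812e-06]), 'eef_pos': array([ 0.17726967, -0.59858986,  0.23026941]), 'tool_rot': array([-3.10713435e+00, -4.50243403e-01,  9.89414019e-05]), 'contact_force': array([-0.25314175,  0.79302004, -0.17219124]), 'ft_torque': array([ 0.01235242, -0.01624784,  0.00568792]), 'grip_force': 0.0, 'finger_gap': 0.08538933691699191}
```

View pics/top0.png

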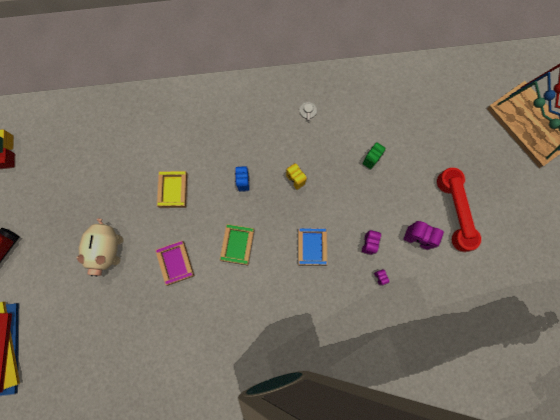

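View pics/side0.png

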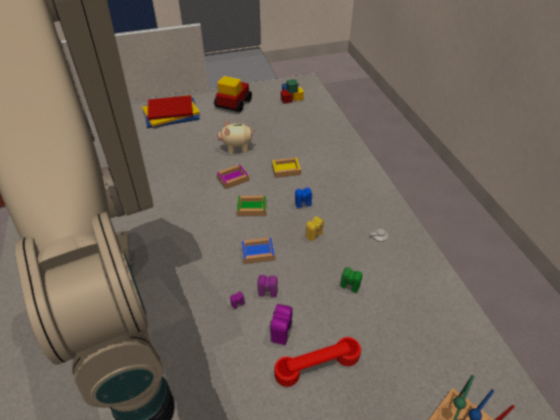

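The three purple molars in the top view are at (372,242), (425,235) and (382,277). The one at (372,242) looks middle-sized; I'll check the sizes by measurement and in an enlarged crop.

Run:
```python
from h import *
im=np.load("top.npy",allow_pickle=True).item(); c=cam(im); P=cloud(im,c)
print("plane z", np.nanmedian(P[150:300,200:340,2]))
hsv=cv2.cvtColor(im["frame"],cv2.COLOR_BGR2HSV)
rng=dict(blue=(100,125),green=(50,80),yellow=(22,34),purple=(138,165))
for n,(a,b) in rng.items():
    m=cv2.inRange(hsv,(a,110,40),(b,255,255)); 
    k,l,s,ce=cv2.connectedComponentsWithStats(m)
    for i in range(1,k):
        if s[i,4]<60: continue
        u,v=ce[i]
        if not(120<u<450 and 120<v<300): continue
        Q=P[l==i]; z=np.nanmedian(Q[:,2]); zt=np.nanpercentile(Q[:,2],90)
        pts=np.argwhere(l==i)[:,::-1]
        if z<0.02: # holder: outer rim by height in the neighbourhood
            x0,y0,w,h=s[i,:4]; sub=P[y0-12:y0+h+12,x0-12:x0+w+12]
            S=sub[(sub[...,2]>0.0155)&(sub[...,2]<.03)]
            print("  rim z",np.median(S[:,2]),len(S)); S=S[:,:2]
        else: # molar: crown top pixels only
            S=Q[Q[:,2]>zt-.008][:,:2]
            px=pts[Q[:,2]>zt-.008]
        r=cv2.minAreaRect((S*1000).astype(np.float32))
        (x,y),(w,h),ang=r
        if w<h: ang+=90
        print(n,"px",ce[i].round(),"z",z.round(4),zt.round(4),"c",round(x,1),round(y,1),"size",round(w,1),round(h,1),"longang",round(ang%180,1))
big=cv2.resize(im["frame"][210:300,340:460],None,fx=6,fy=6,interpolation=cv2.INTER_CUBIC)
cv2.imwrite("pics/purp.png",big)
```

```text
plane z 0.0006499110511273276
blue px [242. 178.] z 0.0563 0.0605 c 634.0 66.6 size 26.8 47.6 longang 175.3
  rim z 0.022180794443821483 484
blue px [312. 248.] z 0.0089 0.021 c 451.4 -82.5 size 66.3 86.6 longang 173.0
green px [373. 155.] z 0.0558 0.0601 c 653.5 -258.7 size 27.0 46.8 longang 138.9
green px [239. 228.] z 0.0229 0.0248 c 515.0 86.3 size 61.0 7.0 longang 74.9
  rim z 0.022488174855775145 513
green px [236. 246.] z 0.0089 0.0221 c 477.3 96.2 size 67.5 88.4 longang 164.4
yellow px [296. 175.] z 0.056 0.0603 c 622.9 -63.4 size 46.8 27.8 longang 29.8
yellow px [172. 173.] z 0.0229 0.025 c 672.2 238.0 size 64.9 9.3 longang 83.8
  rim z 0.0223384551304443 530
yellow px [171. 191.] z 0.0093 0.0225 c 632.3 242.4 size 68.8 89.4 longang 173.7
purple px [424. 234.] z 0.0751 0.0816 c 443.4 -338.0 size 60.8 38.3 longang 59.5
purple px [371. 242.] z 0.0558 0.0602 c 441.7 -217.7 size 27.3 47.0 longang 155.9
purple px [169. 247.] z 0.0227 0.0248 c 489.0 258.0 size 7.2 62.2 longang 103.5
  rim z 0.022384626490121295 547
purple px [175. 265.] z 0.0091 0.022 c 451.0 247.4 size 88.8 67.7 longang 12.7
purple px [382. 277.] z 0.0373 0.0409 c 360.2 -230.6 size 31.4 17.8 longang 13.4
```

View pics/purp.png

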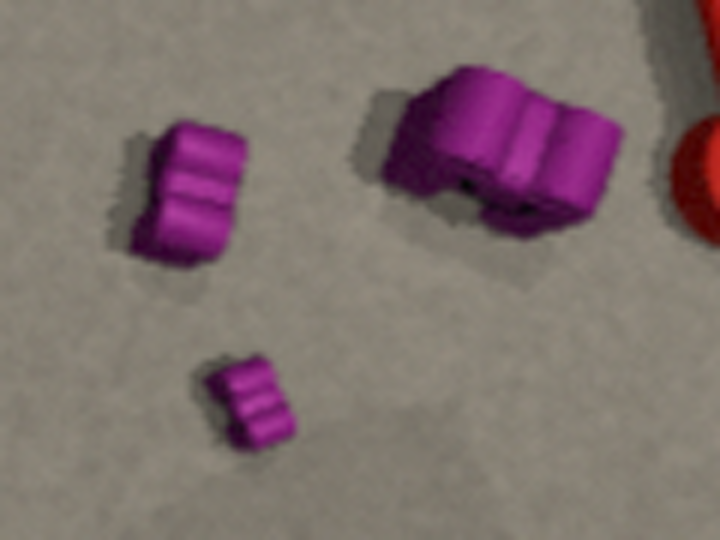

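The crop shows three purple molars: top left is original (372,242), measured 60 mm tall. The right one, (425,235), is about 80 mm tall and the bottom one, (382,277), about 40 mm. The middle-sized one is therefore (372,242), at world (0.442, -0.218). Next I'll plan the moves.

```bash
cat > plan.py <<'E'
from h import *
import sys
def cur():
    o=get_obs(); X=R.from_rotvec(o["tool_rot"]).as_matrix()[:,0]
    return np.array(o["eef_pos"]),np.degrees(np.arctan2(X[1],X[0]))
def leg(p,yaw,x,y,z,ty):
    """shift (cm, tool axes) and turn (deg) from p,yaw to the target; returns the rounded move and new pose"""
    a=np.radians(yaw); ex=np.array([np.cos(a),np.sin(a),0]); ey=np.array([np.sin(a),-np.cos(a),0])
    d=np.array([x,y,z])-p; s=np.round([d@ex*100,d@ey*100,-d[2]*100],1); t=round(yaw-ty)
    n=max(np.linalg.norm(s)/4.17,abs(t)/7.16)
    return s,t,n,p+(s[0]*ex+s[1]*ey+[0,0,-s[2]])/100,yaw-t
M=dict(purple=(.4417,-.2177,155.9),green=(.6535,-.2587,138.9),yellow=(.6229,-.0634,209.8),blue=(.634,.0666,175.3))
H=dict(purple=(.4510,.2474,192.7),green=(.4773,.0962,164.4),yellow=(.6323,.2424,173.7),blue=(.4514,-.0825,173.0))
E
python3 - <<'E'
from plan import *
p,y=cur(); print(p,y)
for c in M:
    for nm,(a,b,t) in((c,M[c]),("H"+c,H[c])):
        s,tt,n,p,y=leg(p,y,a,b,.15,t); print(nm,s,tt,round(n,1))
E
```

```text
[ 0.17726967 -0.59858986  0.23026941] 16.490247490377342
purple [ 36.2 -29.    8. ] -139 19.4
Hpurple [18.5 42.7  0. ] -37 11.2
green [ -8.8 -53.8   0. ] 54 13.1
Hgreen [36.7 14.9  0. ] -26 9.5
yellow [-18.3 -11.5   0. ] -45 6.3
Hyellow [-15.9  26.2   0. ] 36 7.3
blue [ -2.2 -17.5   0. ] -2 4.2
Hblue [ 17.  -16.3   0. ] 2 5.6
```

Request:
drive_tool --pt "25 -20 6 -55 8.5" --pt "25 -20 6 -55 8.5" --pt "25 -20 6 -55 8.5" --pt "25 -20 6 -55 8.5" --pt "25 -20 6 -55 8.5" --pt "25 -20 6 -55 8.5" --pt "25 -20 6 -55 8.5" --pt "25 -20 6 -55 8.5" --grip_force 50

```text
t: 0.77
eef_pos: [0.3608, -0.3335, 0.1703]
tool_rot: [-2.543, -1.842, -0.001]
contact_force: [0.9, 0.3, 0.1]
finger_gap: 0.0847
grip_force: 0.0
```

Request:
drive_tool --pt "0 0 0 -55 8.5" --pt "0 0 0 -55 8.5" --pt "0 0 0 -55 8.5" --pt "0 0 0 -55 8.5" --pt "0 0 0 -55 8.5" --pt "0 0 0 -55 8.5" --pt "0 0 0 -55 8.5" --pt "0 0 0 -55 8.5"

```text
t: 1.43
eef_pos: [0.36, -0.3361, 0.1708]
tool_rot: [-1.406, -2.808, -0.001]
contact_force: [1.4, 0.6, 0.0]
finger_gap: 0.0849
grip_force: 0.0
```

Run:
```python
from plan import *
p,y=cur(); print(p,y,get_obs()["joint_positions"].round(2)); print(leg(p,y,*M["purple"][:2],.13,155.9)[:3])
```

```text
[ 0.36002801 -0.33614043  0.17083511] 126.8139433206828 [-0.88  0.08 -0.39  1.1  -0.    0.05]
(array([ 4.6, 13.6,  4.1]), -29, 4.050279329608938)
```

Request:
drive_tool --pt "4.6 13.6 4.1 -29 8.5" --pt "4.6 13.6 4.1 -29 8.5" --pt "4.6 13.6 4.1 -29 8.5" --pt "4.6 13.6 4.1 -29 8.5" --pt "4.6 13.6 4.1 -29 8.5" --pt "4.6 13.6 4.1 -29 8.5" --pt "4.6 13.6 4.1 -29 8.5" --pt "4.6 13.6 4.1 -29 8.5"

```text
t: 2.1
eef_pos: [0.4422, -0.2195, 0.1306]
tool_rot: [0.67, 3.069, -0.001]
contact_force: [0.4, -0.6, -0.1]
finger_gap: 0.0852
grip_force: 0.0
```

Run:
```python
from plan import *
p,y=cur(); print(p,y); print(leg(p,y,*M["purple"][:2],.024,155.9)[:3])
o=get_obs(); im=get_image("wrist"); cv2.imwrite("pics/w1.png",im["frame"])
c=cam(im,o); hsv=cv2.cvtColor(im["frame"],cv2.COLOR_BGR2HSV); m=cv2.inRange(hsv,(138,110,40),(165,255,255))
P=cloud(im,c); S=P[(m>0)&(P[...,2]>.05)]; S=S[np.hypot(S[:,0]-.4417,S[:,1]+.2177)<.05]
print(cv2.minAreaRect((S[:,:2]*1000).astype(np.float32)),S[:,2].max())
```

```text
[ 0.44216915 -0.21952875  0.13059215] 155.38011488694787
(array([ 0.1,  0.1, 10.7]), -1, np.float64(2.56617135218895))
((435.24267578125, -233.0684051513672), (63.017433166503906, 47.60067367553711), 68.9278335571289) 0.1477295935409514
```

View pics/w1.png

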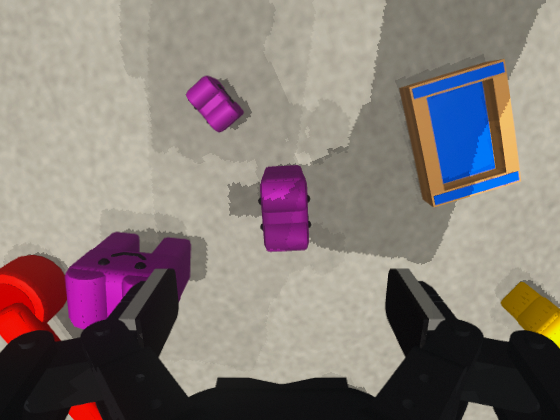

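The wrist view shows the middle-sized molar at (285,208), midway between the fingers and in line with them, so I'll go down and grip.

Request:
drive_tool --pt "0.1 0.1 5 0 6.5" --pt "0.1 0.1 8 0 6.5" --pt "0.1 0.1 10.7 0 6.5" --pt "0.1 0.1 10.7 0 6.5" --pt "0.1 0.1 10.7 0 2" --pt "0.1 0.1 10.7 0 2" --pt "0.1 0.1 10.7 0 2" --pt "0.1 0.1 10.7 0 2"

```text
t: 2.82
eef_pos: [0.4441, -0.2191, 0.0258]
tool_rot: [0.666, 3.065, -0.003]
contact_force: [0.6, -1.4, 2.5]
finger_gap: 0.0293
grip_force: 49.2
```

Request:
drive_tool --pt "0 0 0 0 2" --pt "0 0 0 0 2" --pt "0 0 -4 0 2" --pt "0 0 -8 0 2" --pt "0 0 -12 0 2" --pt "0 0 -12 0 2" --pt "0 0 -12 0 2"

```text
t: 3.4
eef_pos: [0.4445, -0.219, 0.1471]
tool_rot: [0.665, 3.062, -0.005]
contact_force: [-0.7, 0.7, -1.8]
finger_gap: 0.0295
grip_force: 49.2
```

Run:
```python
from plan import *
p,y=cur(); print(p,y); print(leg(p,y,*H["purple"][:2],.14,192.7)[:3])
```

```text
[ 0.44447124 -0.21899615  0.14713925] 155.4993682266663
(array([18.7, 42.7,  0.7]), -37, np.float64(11.179973395185582))
```

Request:
drive_tool --pt "2 4 0 -5 2" --pt "4 8 0 -10 2" --pt "5.2 11.7 0 -15 2" --pt "6.8 15.4 0 -20 2" --pt "8.4 19.1 0 -25 2" --pt "10 22.8 0 -30 2" --pt "11.6 26.5 0 -37 2" --pt "13 30 0 -37 2"

```text
t: 4.07
eef_pos: [0.4458, 0.1116, 0.1418]
tool_rot: [0.349, -3.119, -0.0]
contact_force: [0.4, -0.2, 0.1]
finger_gap: 0.0296
grip_force: 49.3
```

Run:
```python
from plan import *
p,y=cur(); print(p,y); print(leg(p,y,*H["purple"][:2],.14,192.7)[:3])
```

```text
[0.44584488 0.11159024 0.14183799] -167.24752913256447
(array([-3.5, 13.1,  0.2]), -360, 50.279329608938546)
```

Request:
drive_tool --pt "-1 4 0 0 2" --pt "-2 8 0 0 2" --pt "-3.7 12 0 0 2" --pt "-3.7 13.1 0 0 2" --pt "-3.7 13.1 0 0 2" --pt "-3.7 13.1 4 0 2" --pt "-3.7 13.1 7 0 2" --pt "-3.7 13.1 7 0 2"

```text
t: 4.73
eef_pos: [0.4492, 0.2419, 0.0669]
tool_rot: [0.339, -3.109, 0.007]
contact_force: [-1.3, -1.7, -1.3]
finger_gap: 0.0294
grip_force: 49.3
```

```bash
sed -i 's/t=round(yaw-ty)/t=round((yaw-ty+180)%360-180)/' plan.py
python3 - <<'E'
from plan import *
p,y=cur(); print(p,y); print(leg(p,y,*H["purple"][:2],.033,192.7)[:3])
o=get_obs(); im=get_image("wrist"); cv2.imwrite("pics/w2.png",im["frame"])
E
```

```text
[0.44923642 0.24186506 0.06687971] -167.55636689467988
(array([-0.3,  0.5,  3.4]), 0, np.float64(0.8272512379213592))
```

View pics/w2.png

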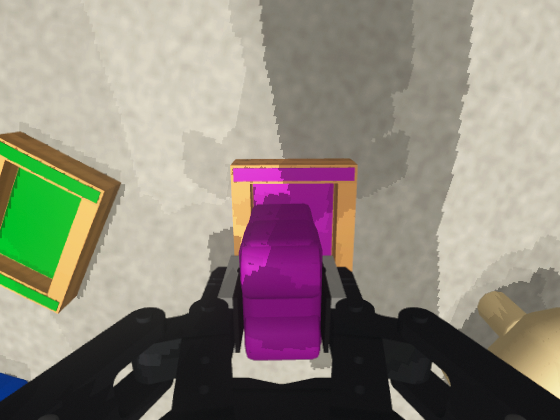

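The view shows the purple molar over its holder, about 5 mm to the left: the molar is at column 281 and the holder at 294. I'll correct that, lower and release.

Request:
drive_tool --pt "-0.4 0.4 0 0 2" --pt "-0.4 0.4 2 0 2" --pt "-0.4 0.4 3 0 2" --pt "-0.4 0.4 3.4 0 2" --pt "-0.4 0.4 3.4 0 2" --pt "-0.4 0.4 3.4 0 2"

```text
t: 5.28
eef_pos: [0.4593, 0.2502, 0.0401]
tool_rot: [-0.341, 3.122, 0.0]
contact_force: [-0.2, 0.0, 0.1]
finger_gap: 0.0293
grip_force: 49.4
```

Request:
drive_tool --pt "0 0 0 0 6" --pt "0 0 0 0 6" --pt "0 0 0 0 6" --pt "0 0 0 0 6" --pt "0 0 -4 0 6" --pt "0 0 -8 0 6" --pt "0 0 -11 0 6" --pt "0 0 -11 0 6"

```text
t: 5.95
eef_pos: [0.4639, 0.2523, 0.1567]
tool_rot: [-0.341, 3.11, 0.006]
contact_force: [1.2, 1.2, -0.5]
finger_gap: 0.0599
grip_force: 0.0
```

Run:
```python
from plan import *
p,y=cur(); print(p,y); print(leg(p,y,*M["green"][:2],.14,138.9)[:3])
```

```text
[0.46387121 0.25229306 0.15673132] -167.50108861820203
(array([ -7.5, -54. ,   1.7]), 54, np.float64(13.080298305989498))
```

Request:
drive_tool --pt "-1 -4 0 7 6.5" --pt "-2 -8 0 14 6.5" --pt "-3 -12 0 21 6.5" --pt "-3 -16 0 28 6.5" --pt "-4 -20 0 35 6.5" --pt "-4 -24 0 42 6.5" --pt "-5 -28 0 49 6.5" --pt "-5 -32 0 54 6.5"

```text
t: 6.62
eef_pos: [0.5783, -0.0534, 0.1492]
tool_rot: [1.121, 2.933, 0.001]
contact_force: [1.1, -0.3, 0.6]
finger_gap: 0.0653
grip_force: 0.0
```

Request:
drive_tool --pt "0 0 0 0 6.5" --pt "0 0 0 0 6.5" --pt "0 0 0 0 6.5"

```text
t: 6.87
eef_pos: [0.5762, -0.0512, 0.1488]
tool_rot: [-1.113, -2.936, -0.0]
contact_force: [-0.1, 1.0, -1.1]
finger_gap: 0.0649
grip_force: 0.0
```

```bash
cat > chk.py <<'E'
from plan import *
def chk(cols,name="top"):
    im=get_image(name); c=cam(im); P=cloud(im,c); hsv=cv2.cvtColor(im["frame"],cv2.COLOR_BGR2HSV)
    for n in cols:
        a,b=dict(blue=(100,125),green=(50,80),yellow=(22,34),purple=(138,165))[n]
        m=cv2.inRange(hsv,(a,110,40),(b,255,255))>0
        h=H[n]; S=P[m&(P[...,2]>.045)]; S=S[np.hypot(S[:,0]-h[0],S[:,1]-h[1])<.06]
        zt=np.percentile(S[:,2],90); S=S[S[:,2]>zt-.008]
        (x,y),(w,l),g=cv2.minAreaRect((S[:,:2]*1000).astype(np.float32)); g+=90*(w<l)
        print(n,"dx,dy mm",round(x-h[0]*1000,1),round(y-h[1]*1000,1),"size",round(w),round(l),"dang",round((g-h[2]+90)%180-90,1),"ztop",zt.round(4))
    return im
E
python3 - <<'E'
from chk import *
p,y=cur(); print(p,y); print(leg(p,y,*M["green"][:2],.14,138.9)[:3])
im=chk(["purple"])
E
```

```text
[ 0.57621373 -0.05122902  0.14880073] 138.49516733574004
(array([-19.5, -10.4,   0.9]), 0, np.float64(5.304153045582787))
purple dx,dy mm 6.6 0.6 size 47 29 dang 1.2 ztop 0.0687
```

Purple is seated: 6.6 mm off centre, angle 1.2°, top at 68 mm. Green is next.

Request:
drive_tool --pt "-4 -2 0 0 6.5" --pt "-8 -4 0 0 6.5" --pt "-12 -6 0 0 6.5" --pt "-16 -8 0 0 6.5" --pt "-19.5 -10.4 0.9 0 6.5" --pt "-19.5 -10.4 0.9 0 6.5" --pt "-19.5 -10.4 0.9 0 6.5" --pt "-19.5 -10.4 0.9 0 6.5"

```text
t: 7.58
eef_pos: [0.6534, -0.2569, 0.1395]
tool_rot: [-1.111, -2.936, -0.002]
contact_force: [0.1, -0.2, -0.7]
finger_gap: 0.0652
grip_force: 0.0
```

Run:
```python
from plan import *
p,y=cur(); print(p,y); print(leg(p,y,*M["green"][:2],.024,138.9)[:3])
```

```text
[ 0.65344865 -0.25690595  0.13954935] 138.54748003906982
(array([-0.1, -0.1, 11.6]), 0, np.float64(2.781981303821346))
```

Request:
drive_tool --pt "-0.1 -0.1 4 0 6.5" --pt "-0.1 -0.1 8 0 6.5" --pt "-0.1 -0.1 11.6 0 6.5" --pt "-0.1 -0.1 11.6 0 6.5" --pt "-0.1 -0.1 11.6 0 6.5" --pt "-0.1 -0.1 11.6 0 2" --pt "-0.1 -0.1 11.6 0 2" --pt "-0.1 -0.1 11.6 0 2"

```text
t: 8.25
eef_pos: [0.6566, -0.2607, 0.0281]
tool_rot: [1.11, 2.932, -0.001]
contact_force: [-0.8, 1.2, 32.6]
finger_gap: 0.0292
grip_force: 32.4
```

Request:
drive_tool --pt "0 0 0 0 2" --pt "0 0 0 0 2" --pt "0 0 0 0 2" --pt "0 0 -4 0 2" --pt "0 0 -8 0 2" --pt "0 0 -12 0 2" --pt "0 0 -12 0 2" --pt "0 0 -12 0 2"

```text
t: 8.92
eef_pos: [0.6572, -0.2617, 0.1502]
tool_rot: [1.11, 2.928, -0.002]
contact_force: [0.3, -0.5, -1.5]
finger_gap: 0.029
grip_force: 50.0
```

Run:
```python
from plan import *
p,y=cur(); print(p,y); print(leg(p,y,*H["green"][:2],.14,164.4)[:3])
```

```text
[ 0.65720511 -0.26166969  0.15019592] 138.47898929153757
(array([37.2, 14.9,  1. ]), -26, np.float64(9.612837781809949))
```

Request:
drive_tool --pt "3.7 1.5 0 -4 2" --pt "7.4 3 0 -8 2" --pt "11.1 4.5 0 -12 2" --pt "14.8 6 0 -16 2" --pt "18.5 7.5 0 -20 2" --pt "22.2 9 0 -24 2" --pt "26 10.5 0 -26 2" --pt "30 12 0 -26 2"

```text
t: 9.58
eef_pos: [0.5072, 0.0292, 0.1432]
tool_rot: [-0.423, -3.111, -0.0]
contact_force: [0.8, -0.0, 0.5]
finger_gap: 0.0292
grip_force: 50.1
```

Request:
drive_tool --pt "0 0 0 0 2" --pt "0 0 0 0 2"

```text
t: 9.75
eef_pos: [0.5069, 0.0296, 0.1432]
tool_rot: [-0.418, -3.111, 0.001]
contact_force: [0.6, -0.2, -0.3]
finger_gap: 0.029
grip_force: 50.0
```

Run:
```python
from plan import *
p,y=cur(); print(p,y); print(leg(p,y,*H["green"][:2],.065,164.4)[:3])
```

```text
[0.50686151 0.02956362 0.14315114] 164.691364111851
(array([4.6, 5.6, 7.8]), 0, np.float64(2.553253075147466))
```

Request:
drive_tool --pt "2 3 0 0 2" --pt "4.2 5.6 0 0 2" --pt "4.2 5.6 4 0 2" --pt "4.2 5.6 7.8 0 2" --pt "4.2 5.6 7.8 0 2" --pt "4.2 5.6 7.8 0 2" --pt "4.2 5.6 7.8 0 2"

```text
t: 10.33
eef_pos: [0.4851, 0.0922, 0.0672]
tool_rot: [0.426, 3.112, 0.0]
contact_force: [0.8, 0.4, -0.1]
finger_gap: 0.0294
grip_force: 50.0
```

Run:
```python
from plan import *
p,y=cur(); print(p,y); print(leg(p,y,*H["green"][:2],.034,164.4)[:3])
```

```text
[0.48511085 0.09221322 0.06718022] 164.40302501506076
(array([0.9, 0.2, 3.3]), 0, np.float64(0.8216710647008064))
```

Request:
drive_tool --pt "0.6 0.2 1 0 2" --pt "0.6 0.2 2.2 0 2" --pt "0.6 0.2 3.2 0 2" --pt "0.6 0.2 3.2 0 2" --pt "0.6 0.2 3.2 0 2" --pt "0.6 0.2 3.2 0 2"

```text
t: 10.83
eef_pos: [0.4803, 0.0965, 0.0354]
tool_rot: [0.424, 3.11, 0.001]
contact_force: [0.7, -1.4, 3.1]
finger_gap: 0.0293
grip_force: 51.8
```

Request:
drive_tool --pt "0 0 0 0 6" --pt "0 0 0 0 6" --pt "0 0 0 0 6" --pt "0 0 0 0 6" --pt "0 0 -4 0 6" --pt "0 0 -8 0 6" --pt "0 0 -11 0 6" --pt "0 0 -11 0 6"

```text
t: 11.5
eef_pos: [0.4838, 0.0969, 0.151]
tool_rot: [0.422, 3.101, 0.004]
contact_force: [0.8, 0.7, 0.2]
finger_gap: 0.0601
grip_force: 0.0
```

Run:
```python
from plan import *
p,y=cur(); print(p,y); print(leg(p,y,*M["yellow"][:2],.14,209.8)[:3])
```

```text
[0.48382746 0.09694013 0.15097443] 164.4933207443289
(array([-17.7, -11.7,   1.1]), -45, 6.284916201117318)
```

Request:
drive_tool --pt "-3 -2 0 -7 6.5" --pt "-6 -4 0 -14 6.5" --pt "-9 -6 0 -21 6.5" --pt "-12 -8 0 -28 6.5" --pt "-15 -10 0 -35 6.5" --pt "-17.7 -11.7 1 -42 6.5" --pt "-17.7 -11.7 1 -45 6.5" --pt "-17.7 -11.7 1 -45 6.5"

```text
t: 12.17
eef_pos: [0.6181, -0.065, 0.1326]
tool_rot: [0.797, -3.037, -0.002]
contact_force: [-0.3, 1.0, 0.2]
finger_gap: 0.0653
grip_force: 0.0
```

Request:
drive_tool --pt "0 0 0 0 6.5" --pt "0 0 0 0 6.5" --pt "0 0 0 0 6.5"

```text
t: 12.42
eef_pos: [0.6172, -0.0626, 0.1343]
tool_rot: [0.8, -3.038, -0.0]
contact_force: [0.4, 0.0, -0.1]
finger_gap: 0.0649
grip_force: 0.0
```

Run:
```python
from chk import *
p,y=cur(); print(p,y); print(leg(p,y,*M["yellow"][:2],.027,209.8)[:3])
chk(["green"])
```

```text
[ 0.61720459 -0.06263389  0.1343184 ] -150.49885544197315
(array([-0.5, -0.3, 10.7]), 0, np.float64(2.569754453823749))Traceback (most recent call last):
  File "<stdin>", line 3, in <module>
  File "chk.py", line 8, in chk
    zt=np.percentile(S[:,2],90); S=S[S[:,2]>zt-.008]
    return _quantile_unchecked(
        a, q, axis, out, overwrite_input, method, keepdims, weights)
    return _ureduce(a,
                    func=_quantile_ureduce_func,
    ...<5 lines>...
                    overwrite_input=overwrite_input,
                    method=method)
    r = func(a, **kwargs)
    result = _quantile(arr,
                       quantiles=q,
    ...<2 lines>...
                       out=out,
                       weights=wgt)
    slices_having_nans = np.isnan(arr[-1, ...])
                                  ~~~^^^^^^^^^
IndexError: index -1 is out of bounds for axis 0 with size 0
```

The arm hides the green holder from the top camera, so I'll check it later and grip yellow now.

Request:
drive_tool --pt "-0.3 -0.2 4 0 6.5" --pt "-0.3 -0.2 8 0 6.5" --pt "-0.3 -0.2 10.7 0 6.5" --pt "-0.3 -0.2 10.7 0 6.5" --pt "-0.3 -0.2 10.7 0 6.5" --pt "-0.3 -0.2 10.7 0 2" --pt "-0.3 -0.2 10.7 0 2" --pt "-0.3 -0.2 10.7 0 2"

```text
t: 13.13
eef_pos: [0.6238, -0.064, 0.0302]
tool_rot: [-0.799, 3.034, -0.003]
contact_force: [-1.1, 3.0, 8.3]
finger_gap: 0.0296
grip_force: 27.9
```

Request:
drive_tool --pt "0 0 0 0 2" --pt "0 0 0 0 2" --pt "0 0 0 0 2" --pt "0 0 -4 0 2" --pt "0 0 -8 0 2" --pt "0 0 -12 0 2" --pt "0 0 -12 0 2" --pt "0 0 -12 0 2"

```text
t: 13.8
eef_pos: [0.6249, -0.0645, 0.1523]
tool_rot: [-0.797, 3.03, -0.007]
contact_force: [0.3, 0.6, -2.1]
finger_gap: 0.029
grip_force: 49.8
```

Run:
```python
from plan import *
p,y=cur(); print(p,y); print(leg(p,y,*H["yellow"][:2],.14,173.7)[:3])
```

```text
[ 0.62488514 -0.0645475   0.15225074] -150.5124471124133
(array([-15.8,  26.4,   1.2]), 36, np.float64(7.383754963940506))
```

Request:
drive_tool --pt "-2 3.3 0 5 2" --pt "-4 6.6 0 10 2" --pt "-6 10 0 15 2" --pt "-8 13.3 0 20 2" --pt "-10 16.6 0 25 2" --pt "-12 20 0 30 2" --pt "-14 23.3 0 36 2" --pt "-15.8 26.4 0 36 2"

```text
t: 14.47
eef_pos: [0.6277, 0.2456, 0.1456]
tool_rot: [-0.183, -3.134, 0.001]
contact_force: [-0.8, 0.5, 0.1]
finger_gap: 0.0287
grip_force: 49.7
```

Request:
drive_tool --pt "0 0 0 0 2" --pt "0 0 4 0 2" --pt "0 0 8 0 2" --pt "0 0 8 0 2" --pt "0 0 8 0 2" --pt "0 0 8 0 2"

```text
t: 14.97
eef_pos: [0.6293, 0.2433, 0.0678]
tool_rot: [-0.179, -3.136, 0.0]
contact_force: [0.5, 0.8, 0.4]
finger_gap: 0.0292
grip_force: 49.8
```

Run:
```python
from plan import *
p,y=cur(); print(p,y); print(leg(p,y,*H["yellow"][:2],.038,173.7)[:3])
```

```text
[0.62925287 0.24334316 0.06784713] 173.46703860533967
(array([-0.3, -0.1,  3. ]), 0, np.float64(0.7234102220143097))
```

Request:
drive_tool --pt "-0.2 -0.1 1 0 2" --pt "-0.2 -0.1 2.1 0 2" --pt "-0.2 -0.1 3.1 0 2" --pt "-0.2 -0.1 3.1 0 2" --pt "-0.2 -0.1 3.1 0 2" --pt "-0.2 -0.1 3.1 0 2"

```text
t: 15.47
eef_pos: [0.6327, 0.2432, 0.0374]
tool_rot: [0.178, 3.133, 0.003]
contact_force: [1.9, 2.5, 3.3]
finger_gap: 0.0292
grip_force: 51.1
```

Request:
drive_tool --pt "0 0 0 0 6" --pt "0 0 0 0 6" --pt "0 0 0 0 6" --pt "0 0 0 0 6" --pt "0 0 -4 0 6" --pt "0 0 -8 0 6" --pt "0 0 -11 0 6" --pt "0 0 -11 0 6"

```text
t: 16.13
eef_pos: [0.6358, 0.2439, 0.1546]
tool_rot: [0.177, 3.124, 0.006]
contact_force: [1.5, 0.1, 0.8]
finger_gap: 0.06
grip_force: 0.0
```

Run:
```python
from plan import *
p,y=cur(); print(p,y); print(leg(p,y,*M["blue"][:2],.14,175.3)[:3])
```

```text
[0.63579974 0.24388484 0.15458818] 173.49550272617907
(array([ -1.8, -17.6,   1.5]), -2, np.float64(4.2578611281929755))
```

Request:
drive_tool --pt "0 -4 0 -2 6.5" --pt "-0.5 -8 0 -2 6.5" --pt "-1 -12 0 -2 6.5" --pt "-1.3 -16 1 -2 6.5" --pt "-1.6 -17.6 1.5 -2 6.5" --pt "-1.6 -17.6 1.5 -2 6.5" --pt "-1.6 -17.6 1.5 -2 6.5" --pt "-1.6 -17.6 1.5 -2 6.5"

```text
t: 16.8
eef_pos: [0.6268, 0.0665, 0.1312]
tool_rot: [-0.123, -3.139, -0.001]
contact_force: [0.2, 0.5, -0.3]
finger_gap: 0.0649
grip_force: 0.0
```

Run:
```python
from chk import *
p,y=cur(); print(p,y); print(leg(p,y,*M["blue"][:2],.027,175.3)[:3])
chk(["yellow"])
```

```text
[0.62677624 0.06646653 0.13115011] 175.5031568619219
(array([-0.7,  0.1, 10.4]), 0, np.float64(2.4997627684485324))Traceback (most recent call last):
  File "<stdin>", line 3, in <module>
  File "chk.py", line 8, in chk
    zt=np.percentile(S[:,2],90); S=S[S[:,2]>zt-.008]
    return _quantile_unchecked(
        a, q, axis, out, overwrite_input, method, keepdims, weights)
    return _ureduce(a,
                    func=_quantile_ureduce_func,
    ...<5 lines>...
                    overwrite_input=overwrite_input,
                    method=method)
    r = func(a, **kwargs)
    result = _quantile(arr,
                       quantiles=q,
    ...<2 lines>...
                       out=out,
                       weights=wgt)
    slices_having_nans = np.isnan(arr[-1, ...])
                                  ~~~^^^^^^^^^
IndexError: index -1 is out of bounds for axis 0 with size 0
```

Run:
```python
from h import *
cv2.imwrite("pics/top2.png",get_image("top")["frame"])
```

```text
(no output)
```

View pics/top2.png

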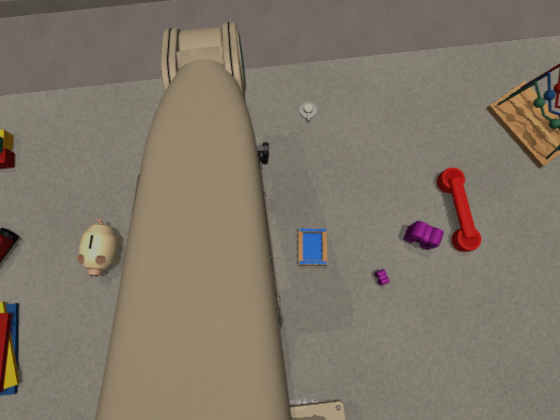

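The arm covers the left-hand holders in the top view; the blue holder at (312,247) is clear and the bystanders haven't moved. Blue is next.

Request:
drive_tool --pt "-0.4 0.1 4 0 6.5" --pt "-0.4 0.1 8 0 6.5" --pt "-0.4 0.1 10.4 0 6.5" --pt "-0.4 0.1 10.4 0 6.5" --pt "-0.4 0.1 10.4 0 6.5" --pt "-0.4 0.1 10.4 0 2" --pt "-0.4 0.1 10.4 0 2" --pt "-0.4 0.1 10.4 0 2"

```text
t: 17.57
eef_pos: [0.6334, 0.0669, 0.0301]
tool_rot: [0.123, 3.134, 0.001]
contact_force: [0.2, 0.9, 8.0]
finger_gap: 0.0294
grip_force: 30.4
```

Request:
drive_tool --pt "0 0 0 0 2" --pt "0 0 0 0 2" --pt "0 0 0 0 2" --pt "0 0 -4 0 2" --pt "0 0 -8 0 2" --pt "0 0 -12 0 2" --pt "0 0 -12 0 2" --pt "0 0 -12 0 2"

```text
t: 18.23
eef_pos: [0.6342, 0.0665, 0.1521]
tool_rot: [0.123, 3.13, 0.0]
contact_force: [-0.2, -0.7, -0.9]
finger_gap: 0.0289
grip_force: 49.5
```

Run:
```python
from plan import *
p,y=cur(); print(p,y); print(leg(p,y,*H["blue"][:2],.15,173)[:3])
```

```text
[0.63419821 0.06645805 0.15205765] 175.48103455669002
(array([ 17. , -16.3,   0.2]), 2, np.float64(5.648131139281995))
```

Request:
drive_tool --pt "2.8 -2.7 0 2 2" --pt "5.6 -5.4 0 2 2" --pt "8.5 -8.1 0 2 2" --pt "11.3 -10.8 0 2 2" --pt "14.2 -13.6 0 2 2" --pt "17 -16.3 0 2 2" --pt "17 -16.3 0 2 2" --pt "17 -16.3 4 2 2"

```text
t: 18.9
eef_pos: [0.4524, -0.0855, 0.1121]
tool_rot: [0.183, 3.124, -0.005]
contact_force: [4.1, -0.2, 0.3]
finger_gap: 0.0292
grip_force: 49.6
```

Request:
drive_tool --pt "0 0 4 0 2" --pt "0 0 4 0 2" --pt "0 0 4 0 2" --pt "0 0 4 0 2"

```text
t: 19.23
eef_pos: [0.4489, -0.0825, 0.0677]
tool_rot: [-0.178, -3.136, -0.0]
contact_force: [0.7, 0.4, -0.3]
finger_gap: 0.029
grip_force: 49.6
```

Run:
```python
from plan import *
p,y=cur(); print(p,y); print(leg(p,y,*H["blue"][:2],.038,173)[:3])
```

```text
[ 0.44887534 -0.08248453  0.06766673] 173.50173780559874
(array([-0.3,  0. ,  3. ]), 1, np.float64(0.7230126346130137))
```

Request:
drive_tool --pt "-0.2 0 1 0 2" --pt "-0.2 0 2.1 0 2" --pt "-0.2 0 3.1 0 2" --pt "-0.2 0 3.1 0 2" --pt "-0.2 0 3.1 0 2" --pt "-0.2 0 3.1 0 2"

```text
t: 19.73
eef_pos: [0.4525, -0.0832, 0.0372]
tool_rot: [0.178, 3.133, -0.001]
contact_force: [1.3, -0.3, 0.7]
finger_gap: 0.0289
grip_force: 49.3
```

Request:
drive_tool --pt "0 0 0 0 6" --pt "0 0 0 0 6" --pt "0 0 0 0 6" --pt "0 0 0 0 6" --pt "0 0 -4 0 6" --pt "0 0 -8 0 6" --pt "0 0 -12 0 6" --pt "0 0 -12 0 6"

```text
t: 20.4
eef_pos: [0.4562, -0.0846, 0.1642]
tool_rot: [0.178, 3.123, -0.006]
contact_force: [2.3, 0.4, 1.0]
finger_gap: 0.0602
grip_force: 0.0
```

Request:
drive_tool --pt "-3 -3 0 0 6" --pt "-6 -6 0 0 6" --pt "-6 -10 0 0 6" --pt "-6 -14 0 0 6" --pt "-6 -18 0 0 6" --pt "-6 -20 0 0 6" --pt "-6 -20 0 0 6" --pt "-6 -20 0 0 6"

```text
t: 21.07
eef_pos: [0.4871, -0.2891, 0.1559]
tool_rot: [-0.182, -3.136, -0.001]
contact_force: [-0.3, 0.7, -0.0]
finger_gap: 0.0599
grip_force: 0.0
```

Run:
```python
from chk import *
cv2.imwrite("pics/side3.png",get_image("side")["frame"])
for c in M:
    try: im=chk([c])
    except IndexError: print(c,"hidden")
cv2.imwrite("pics/top3.png",im["frame"])
```

```text
purple dx,dy mm 6.4 0.6 size 48 29 dang 1.0 ztop 0.0683
green dx,dy mm 0.1 -0.7 size 29 48 dang -2.5 ztop 0.0686
yellow dx,dy mm 0.2 -1.9 size 28 46 dang -2.7 ztop 0.0685
blue dx,dy mm 0.7 -1.6 size 28 46 dang -0.1 ztop 0.0686
```

View pics/top3.png

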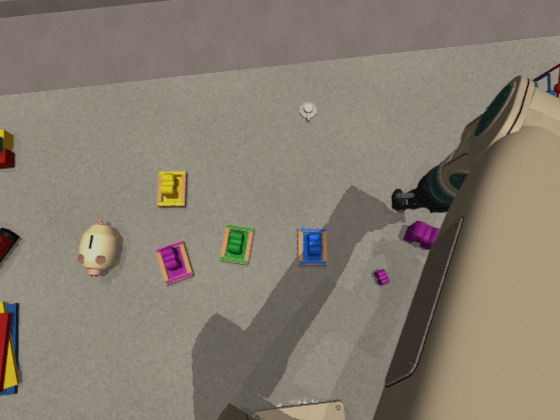

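All four molars are seated in their holders: purple at (174,260), yellow at (170,187), green at (237,243) and blue at (313,246). They are within 7 mm of centre and 3° of line, with tops at 68 mm, and the gripper is clear of everything.

```bash
python3 -c "
from rig import close_job
print(close_job())"
```

```text
the job is handed in; nothing more can be done
None
```

I stood all four molars upright in the holders of their own colours and handed the job in; purple sits 6.4 mm off centre and the others within 2 mm, and the piggy bank and handset were never touched.

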